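Seat the tack tin in the corner of its stand

TASK

Stow the blue thumb-tack tin on the small raised stand before we cast off: set it flat on top, long side along long side, then slide it gently into the corner until it presses lightly against both low rails at the same moment, hold that for a second, and let go with it centred so that no edge overhangs. The rails are only glued on, so push them by feel and never hard, and do not bang the tin down. Leave the binoculars, the bowl and the organiser as they are.

Things in the scene. Friction and masses are not known exactly. Their poses are not given: they have to be found in the camera images.
- tin: Loose closed blue steel tin, a box 90 (its x) by 60 (its y) by 42 mm high with upright flat sides, 0.28 to 0.56 kg, flat on the table. Two small hinge knuckles on its -x end and a tab on its +x end stick out 3 mm, 31 to 38 mm up (look only). Either end may face either way on the stand. Origin: centre of its underside.
- stand: Fixed stand: wooden platform 100 (x) by 70 (y) mm on a steel foot, its top surface 40 mm above the table. Low rails run along its +x short edge and +y long edge; the other edges are open. A tin touching both rails is exactly centred, its origin 40 mm straight above the stand's, with 5 mm margin all round. Origin: on the table under the platform's middle. Yaw up to 1.2 rad either way.
- end_rail: Brass strip glued on the platform along its +x short edge, 5 mm thick, 65 mm long, 7 mm high; inner face looks to the stand's -x, 45 mm from the stand's centre. Rigid. A steady push of 6 to 12 N by the tin is right; under 4 N does not count as pressing, over 16 N breaks the glue. Origin: centre of its underside; axes as the stand's.
- side_rail: Brass strip glued along the platform's +y long edge, 5 mm thick, 100 mm long, 7 mm high; inner face looks to the stand's -y, 30 mm from the stand's centre. Rigid; same right push and limit as the end rail. Both must be pushed at once for 0.5 s or more. Friction along one rail or on the platform can feel like touching the other rail. Origin: centre of its underside; axes as the stand's.
- binoculars: Bystander: black binoculars lying flat, about 145 by 125 by 58 mm high, loose. Origin: centre of the underside.
- bowl: Bystander: white ceramic bowl of erasers, 112 mm across, 45 mm high, loose. Origin: centre of the underside.
- organiser_side (a point): Bystander: middle of the top edge of one side of the square wooden pen organiser (74 mm square on a disc 110 mm across), 105 mm above the table (pens reach 147 mm), 37 mm from its upright axis, about which it spins freely on a fixed round base 120 mm across.
There are look-alikes about, which are no part of the job. Of the things like the tin, leave any that is white; of the rest the smaller one is meant.

How it is judged (in metres and radians):
On the way:
1. the tin, level on the platform, is pressed against both rails at once, with 4 to 16 N on each, for 0.5 s (contact force between tin and end_rail above 4 N and contact force between tin and side_rail above 4 N and z of tin in the frame of stand below 0.0415 m and angle between tin's own z axis and vertical below 0.05 rad), for 0.5 s.
At the end, for the whole second after the job is handed in: The tin stands flat and upright on the platform, long sides parallel within 0.04 rad, its centre within 2.5 mm of the platform's centre along each platform axis (so no edge overhangs), released and at rest (x of tin in the frame of stand between -0.0025 and 0.0025 m and y of tin in the frame of stand between -0.0025 and 0.0025 m and z of tin in the frame of stand between 0.038 and 0.042 m and angle between the x axis of tin and the x axis of stand, either way round below 0.04 rad and angle between tin's own z axis and vertical below 0.04 rad and linear speed of tin below 0.01 m/s); the robot touches nothing.
It fails at once if either rail is pushed with more than 16 N (contact force between tin and end_rail above 16 N or contact force between tin and side_rail above 16 N).
It fails at once if the tin bears on the stand with more than 60 N (banged down or jammed) (contact force between tin and stand above 60 N).
It fails at once if the binoculars, the bowl or the organiser's side is moved more than 20 mm (distance of any of binoculars, bowl, organiser_side from where it was at the start of the episode above 0.02 m).
It also fails if it takes over 72 s, if anything falls off the work surface, if the arm or the gripper's body presses on something with over 40 N, if the wrist force passes 120 N, or if a joint passes its speed limit or range.

ROBOT

A 6-joint arm with a two-finger parallel gripper is mounted at the origin on the work surface. World frame = base frame: x ahead of the robot, y to its left, z up, the work surface at z = 0. Lengths are in mm, angles in degrees, forces in N, time in s.
With the tool pointing down it reaches from about 350 to 850 mm from the base axis. Payload 8.1 kg.
Tool frame: the origin (TCP) lies at the very end of the fingers, on their centre line; the grasp point (between the pads) lies 19 mm behind it; z points along the fingers, y is the line along which they close (so a half turn about z gives the same grasp; the last joint's range is limited). The gripper opens to 85 mm and grips with 20 to 120 N. Pads are 22 mm wide; open, the fingers measure 114 mm over their backs; the gripper's body (76 mm by 85 mm) begins 54 mm behind the grasp point. The pads swing forward as they close: fully open they stand 13 mm farther back than shut.
Start: joints at [72.342, 7.471, 85.268, -0, 87.261, -4.893], TCP at [132.554, 585.179, 231.292] pointing down, gripper open.
Joint ranges: [-169.43, 169.43], [-51.17, 129.36], [1.28, 143.12], [-76.62, 256.62], [0, 156.53], [-152.29, 152.29]. Speed limits (degrees/s): [136.94, 136.94, 159.86, 180, 180, 180].

INTERFACE

Orientations are given as [roll, pitch, yaw] about the fixed x, y, z axes, in that order (R = Rz(yaw) Ry(pitch) Rx(roll)).
In Python, from bench import r gives the robot as it stands.
- The arm moves only by the shell command python3 -m jog 'ROWS' [FORCE]. ROWS is JSON, a list of rows, each a list of 7 numbers: the turn, a rotation vector about the tool's x, y, z in degrees, then the shift along the tool's x, y, z in mm, then the closure, from -1 (fully open) to 1 (shut), so that 0 is half open. A call has 1 to 5 rows; each row shifts and turns the commanded pose from where the row before left it, along the tool's axes as they then stand; what a row does not reach is not made up. A row lasts 1/10 s, in which the tool goes at most 50 mm and 8.59 degrees, less where a joint would pass 70% of its speed; a pose out of reach is approached as far as the arm can. A call is refused whole if a number of a shift passes 50 or a number of a turn 8.59, either way. A call with a gripper value outside its range is refused whole. The fingers move at their own pace and stop on an object; FORCE is the grip in N (left out, the last holds). Time passes only in rows, so rows that do not move let the fingers close. It gives the time, the measured TCP pose, the force, the opening and the grip force at its end, in the units of the state.
- r.sense(): the state, without advancing time (a new reading comes with each control period).
- r.snapshot(name): name is "scene" or "top" or "wrist"; returns a dict with "pixels" (480x640x3 uint8, red, green, blue), "fx", "fy", "cx", "cy" (pixels), "world_to_cam" (4x4, takes a point from world to camera coordinates); the wrist camera has in their place "hand_eye" (4x4, takes a point from camera to tool coordinates, whose origin is the TCP and whose axes are the flange's). Camera axes: x right, y up, looking along -z (the intrinsics and any distortion apply to the point x, -y, -z); pixel columns grow to the right and rows downward; lengths in mm; the calibration is good to about 2 mm. A picture is of the moment at which its call begins: read the wrist's pose just before it. There is no depth.
- r.hand_in(): hands the job in; it is judged then, once.
The state is a dict: "time": time; "joint_pos": joint angles; "qd": joint speeds; "joint_efforts": joint torques, N m; "tool_pos": TCP position; "tcp_rot": TCP orientation; "ft_force": force on the tool from outside, world axes, zero at the start; "wrist_torque": the same for the moment, N m; "finger_gap": finger opening in mm; "grip_force": force on a finger pad.
Only numpy, scipy, OpenCV 4.12 (cv2) and the standard library are available. Lean on these libraries where they do the work, as an engineer would, in place of code of your own. Each camera call takes 0.05 s, during which the arm holds its last target. There are 200 camera calls.

## Working session

There is one attempt and no reset: what is moved stays moved. The work goes in short steps, Python scripts to look and compute and a shell command to move; the robot and the scene stay as the last step left them, time stands still between calls to the robot, and variables do not carry over. Pictures are saved under pics/ and viewed, at most 10 in all, crops included, and the job is handed in when it is done.

```bash
ls; mkdir -p pics; python3 - <<'E'
from bench import r
import cv2,numpy as np,json
s=r.sense(); print({k:np.round(v,2).tolist() for k,v in s.items()})
for n in("scene","top"):
    d=r.snapshot(n); cv2.imwrite(f"pics/{n}0.png",d["pixels"][...,::-1]); np.savez(f"{n}0.npz",**d)
    print(n,d["fx"],d["fy"],d["cx"],d["cy"],d.keys()); print(np.round(d["world_to_cam"],3))
E
```

```text
pics
{'time': 0.0, 'joint_pos': [72.34, 7.51, 85.33, -0.0, 87.26, -4.89], 'qd': [0.05, -0.05, -0.08, 0.1, 0.09, -0.06], 'joint_efforts': [0.0, -56.94, -50.05, -0.0, 0.02, -0.0], 'tool_pos': [132.38, 584.65, 230.26], 'tcp_rot': [-179.9, -0.01, 167.23], 'ft_force': [0.19, 0.29, 0.01], 'wrist_torque': [-0.02, 0.03, 0.04], 'grip_force': 0.0, 'finger_gap': 85.36}
scene 470.2148627458487 470.2148627458487 314.48614269037364 242.85144225502393 dict_keys(['pixels', 'fx', 'fy', 'cx', 'cy', 'world_to_cam'])
[[ 3.460000e-01  9.380000e-01  2.100000e-02 -1.934360e+02]
 [-5.850000e-01  1.980000e-01  7.870000e-01  2.595020e+02]
 [ 7.340000e-01 -2.840000e-01  6.170000e-01 -1.523917e+03]
 [ 0.000000e+00  0.000000e+00  0.000000e+00  1.000000e+00]]
top 455.7842371228884 455.7842371228884 317.6209840967841 241.79200496728117 dict_keys(['pixels', 'fx', 'fy', 'cx', 'cy', 'world_to_cam'])
[[ 8.100000e-02 -9.970000e-01  6.000000e-03 -5.465400e+01]
 [ 9.760000e-01  8.000000e-02  2.020000e-01 -5.962890e+02]
 [-2.020000e-01 -1.100000e-02  9.790000e-01 -1.041801e+03]
 [ 0.000000e+00  0.000000e+00  0.000000e+00  1.000000e+00]]
```

View pics/scene0.png

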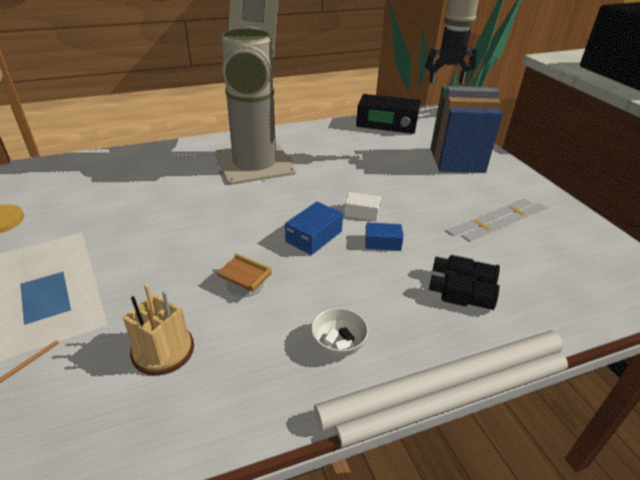

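View pics/top0.png

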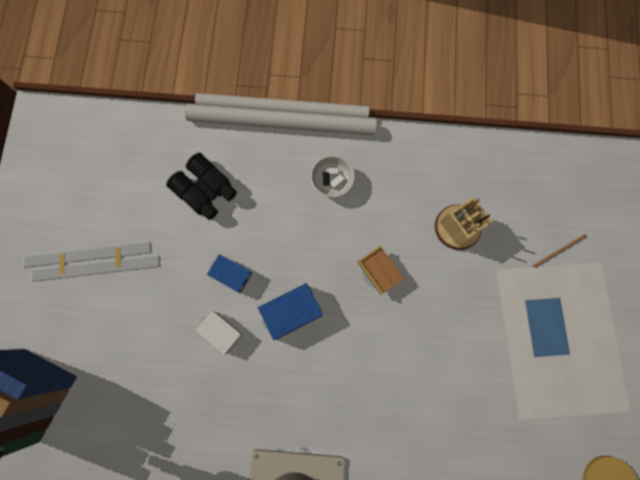

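The top view shows three look-alikes:
- Small blue tin at (230,273) in top and (384,237) in scene.
- Larger blue box at (291,311) in top.
- White box at (218,333) in top, which must be left.

Of the two blue ones the smaller is meant, at (230,273). The stand is at (381,270) in top, with brass rails on its left and upper edges. I'll confirm both in one enlarged crop.

```bash
cat > h.py <<'E'
import cv2,numpy as np
def ray(d,px,z,T=None):
    """pixels -> points at height z; T = world_to_cam (default from d)"""
    T=d["world_to_cam"] if T is None else T
    R,t=T[:3,:3],T[:3,3]; C=-R.T@t; px=np.atleast_2d(px).astype(float)
    v=np.c_[(px[:,0]-d["cx"])/d["fx"],-(px[:,1]-d["cy"])/d["fy"],-np.ones(len(px))]@R
    return C+v*((z-C[2])/v[:,2])[:,None]
def biggest(m,near):
    cs,_=cv2.findContours(m.astype(np.uint8),cv2.RETR_EXTERNAL,cv2.CHAIN_APPROX_NONE)
    cs=[c for c in cs if cv2.contourArea(c)>100]
    return min(cs,key=lambda c:np.linalg.norm(c.reshape(-1,2).mean(0)-near)).reshape(-1,2)
def rect(P):
    return cv2.minAreaRect(P[:,:2].astype(np.float32))
E
python3 - <<'E'
from h import *
d=dict(np.load("top0.npz")); im=d["pixels"]
T=d["world_to_cam"]; print("cam",-T[:3,:3].T@T[:3,3])
a=cv2.resize(im[235:360,180:330],None,fx=4,fy=4,interpolation=cv2.INTER_CUBIC)
b=cv2.resize(im[235:310,345:420],None,fx=2.66,fy=2.66,interpolation=cv2.INTER_CUBIC)
c=np.zeros((500,800,3),np.uint8); c[:,:600]=a; c[:b.shape[0],600:600+b.shape[1]]=b[:,:200]
sc=np.load("scene0.npz")["pixels"][245:305,205:285]; sc=cv2.resize(sc,(200,150),interpolation=cv2.INTER_CUBIC); c[250:400,600:]=sc
cv2.imwrite("pics/crop1.png",c[...,::-1])
hsv=cv2.cvtColor(im,cv2.COLOR_RGB2HSV)
blue=(hsv[...,0]>100)&(hsv[...,0]<130)&(hsv[...,1]>140)
for n in((230,273),(291,311)):
    k=biggest(blue,n); print("blue",n,rect(ray(d,k,42)), np.unique(hsv[k[:,1],k[:,0],2])[[0,-1]])
wood=(hsv[...,0]<25)&(hsv[...,1]>110)
k=biggest(wood,(381,270)); print("stand",rect(ray(d,k,40)),cv2.boxPoints(rect(ray(d,k,40))))
for n in((333,178),(203,186),(460,226)): print(n,ray(d,n,30))
E
```

```text
cam [ 375.86543633  -17.56171992 1141.19010836]
blue (230, 273) ((508.3164978027344, 201.8924102783203), (89.73771667480469, 53.770626068115234), 66.08159637451172) [ 49 117]
blue (291, 311) ((428.9639587402344, 45.912742614746094), (82.24034118652344, 127.33777618408203), 31.34307861328125) [ 89 115]
stand ((546.5122680664062, -163.77261352539062), (97.45044708251953, 68.68319702148438), 39.353511810302734) [[ 487.05945 -168.11487]
 [ 530.6117  -221.22403]
 [ 605.9651  -159.43036]
 [ 562.41284 -106.3212 ]]
(333, 178) [[774.89479814 -31.32004243  30.        ]]
(203, 186) [[725.97645966 297.53466671  30.        ]]
(460, 226) [[ 674.93157898 -358.73741049   30.        ]]
```

View pics/crop1.png

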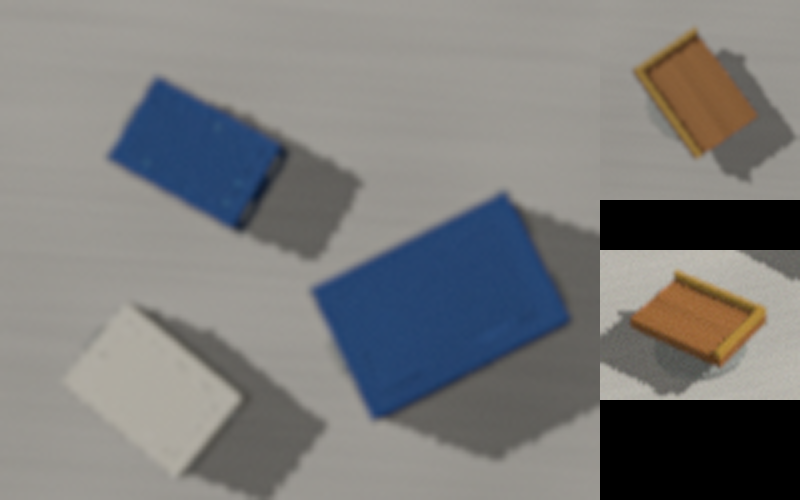

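The crop confirms it: the small blue tin at crop (197,152) measures about 90x54 mm and is the target. The larger blue box (440,305) and the white one (153,390) stay put. The stand's rails lie on its upper-left short edge and left long edge, which gives a stand yaw of about +39°. I'm moving over the tin now.

```bash
python3 -m jog '[[0,0,0,-41,-26,0,-1],[0,0,0,-41,-26,0,-1],[0,0,0,-41,-26,0,-1],[0,0,0,-41,-26,0,-1],[0,0,0,-41,-26,0,-1]]'; python3 -m jog '[[0,0,0,-41,-26,0,-1],[0,0,0,-41,-26,0,-1],[0,0,0,-41,-26,0,-1],[0,0,0,-41,-26,0,-1],[0,0,0,-20,-13,0,-1]]'; python3 -m jog '[[0,0,8.5,0,0,0,-1],[0,0,8.5,0,0,0,-1],[0,0,8.5,0,0,0,-1],[0,0,8.5,0,0,0,-1],[0,0,8.5,0,0,0,-1]]';python3 -m jog '[[0,0,8.5,0,0,0,-1],[0,0,8.5,0,0,0,-1],[0,0,8.5,0,0,0,-1],[0,0,8.5,0,0,0,-1],[0,0,8.5,0,0,0,-1]]';python3 -m jog '[[0,0,8.5,0,0,0,-1],[0,0,8.5,0,0,0,-1],[0,0,3.5,0,0,0,-1],[0,0,0,0,0,0,-1],[0,0,0,0,0,0,-1]]'
python3 - <<'E'
from bench import r
from h import *
from scipy.spatial.transform import Rotation as Ro
s=r.sense(); d=r.snapshot("wrist"); print(s["tool_pos"],s["tcp_rot"],s["time"]); 
np.savez("w1.npz",pos=s["tool_pos"],rot=s["tcp_rot"],**d); cv2.imwrite("pics/w1.png",d["pixels"][...,::-1]); print(np.round(d["hand_eye"],3),d["fx"],d["cx"],d["cy"],d.keys())
E
```

```text
time: 0.6
tool_pos: [304.6, 411.4, 230.9]
tcp_rot: [-180.0, -0.0, 167.3]
ft_force: [1.8, 0.7, -0.0]
finger_gap: 85.7
grip_force: 0.0
time: 1.1
tool_pos: [459.3, 255.2, 230.9]
tcp_rot: [-179.9, 0.0, 167.1]
ft_force: [-0.5, -0.4, -0.1]
finger_gap: 85.6
grip_force: 0.0
time: 1.6
tool_pos: [457.1, 258.1, 230.7]
tcp_rot: [-179.9, -0.0, 124.4]
ft_force: [0.3, -0.9, 0.3]
finger_gap: 85.2
grip_force: 0.0
time: 2.1
tool_pos: [457.0, 258.2, 230.8]
tcp_rot: [-180.0, 0.0, 81.9]
ft_force: [-0.6, 0.0, -0.3]
finger_gap: 85.4
grip_force: 0.0
time: 2.6
tool_pos: [457.2, 258.2, 230.9]
tcp_rot: [-180.0, 0.0, 61.9]
ft_force: [-0.5, 0.7, 1.2]
finger_gap: 85.5
grip_force: 0.0
[457.18088621 258.24195354 230.94256974] [-1.79977453e+02  2.94816431e-02  6.18576185e+01] 2.6
[[   0.       0.946    0.325   84.548]
 [   1.      -0.       0.      -1.339]
 [   0.       0.325   -0.946 -142.107]
 [   0.       0.       0.       1.   ]] 368.5849237552698 317.91598915798704 240.14976925018073 dict_keys(['pixels', 'fx', 'fy', 'cx', 'cy', 'hand_eye'])
```

View pics/w1.png

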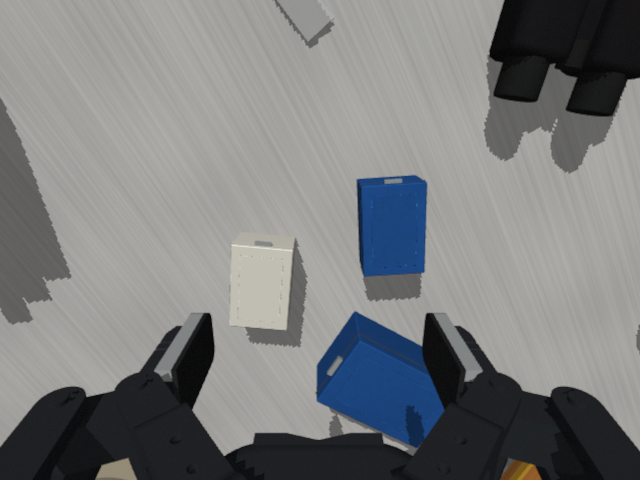

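The wrist view shows the small blue tin at (393,227) with its slotted end facing up, the white tin at (263,283) and the big blue box at (385,380). I'll measure the tin's top face.

```bash
cat >> h.py <<'E'
from scipy.spatial.transform import Rotation as Ro
def wT(d):
    M=np.eye(4); M[:3,:3]=Ro.from_euler("xyz",d["rot"],degrees=True).as_matrix(); M[:3,3]=d["pos"]
    return np.linalg.inv(M@d["hand_eye"])
E
python3 - <<'E'
from h import *
d=dict(np.load("w1.npz")); im=d["pixels"]; T=wT(d)
hsv=cv2.cvtColor(im,cv2.COLOR_RGB2HSV)
print(hsv[230,355:432:4].tolist()); print(hsv[174:190:2,380].tolist())
for vmin in (0,130,140,150):
  m=(hsv[...,0]>100)&(hsv[...,0]<130)&(hsv[...,1]>140)&(hsv[...,2]>vmin)
  try: k=biggest(m,(393,227)); print(vmin,rect(ray(d,k,42,T)))
  except Exception as e: print(vmin,e)
E
```

```text
[[18, 8, 163], [108, 196, 61], [108, 199, 124], [108, 197, 128], [107, 199, 118], [108, 196, 126], [107, 198, 126], [107, 202, 125], [107, 198, 125], [108, 196, 125], [107, 200, 125], [107, 200, 126], [107, 200, 126], [108, 198, 125], [108, 198, 126], [107, 197, 127], [108, 196, 129], [108, 197, 131], [30, 5, 158], [18, 8, 169]]
[[30, 5, 161], [100, 5, 154], [107, 201, 117], [107, 197, 119], [108, 177, 111], [108, 195, 128], [108, 196, 139], [107, 198, 130]]
0 ((509.20721435546875, 211.67105102539062), (95.25092315673828, 61.80573654174805), 65.64155578613281)
130 ((526.2344970703125, 248.04937744140625), (16.235713958740234, 56.98944091796875), 81.23951721191406)
140 min() iterable argument is empty
150 min() iterable argument is empty
```

```bash
python3 - <<'E'
from h import *
d=dict(np.load("w1.npz")); im=d["pixels"]; T=wT(d)
hsv=cv2.cvtColor(im,cv2.COLOR_RGB2HSV)
m=(hsv[...,0]>100)&(hsv[...,0]<115)&(hsv[...,1]>140)&(hsv[...,2]>95)
rows=np.arange(195,265); sub=m[:,340:450]
L=np.array([[340+np.where(sub[y])[0][0]-.5,y] for y in rows]); Rr=np.array([[340+np.where(sub[y])[0][-1]+.5,y] for y in rows])
cols=np.arange(372,418); B=np.array([[x,np.where(m[180:300,x])[0][-1]+180+.5] for x in cols])
Tp=np.array([[x,178+np.argmax(hsv[178:192,x,2])] for x in cols])
def fit(p):
    q=ray(d,p,42,T)[:,:2]; vx,vy,x,y=cv2.fitLine(q.astype(np.float32),cv2.DIST_HUBER,0,.01,.01).ravel()
    return np.array([x,y]),np.degrees(np.arctan2(vy,vx))%180
f={n:fit(p) for n,p in dict(L=L,R=Rr,B=B,T=Tp).items()}
for n,v in f.items(): print(n,v)
a=np.radians((f["L"][1]+f["R"][1])/2); u=np.array([np.cos(a),np.sin(a)]); v=np.array([-u[1],u[0]])
l,rr=f["L"][0]@v,f["R"][0]@v; b,t=f["B"][0]@u,f["T"][0]@u
print("W",l-rr,"len",t-b,"c LR/BT",u*(b+t)/2+v*(l+rr)/2,"c from R,B",u*(b+45)+v*(rr+30),np.degrees(a))
E
```

```text
L (array([482.91864, 221.64336], dtype=float32), np.float32(65.450264))
R (array([535.51996, 194.84569], dtype=float32), np.float32(65.57702))
B (array([491.95297, 167.22955], dtype=float32), np.float32(155.35808))
T (array([528.13184, 247.44531], dtype=float32), np.float32(155.91641))
W 58.977356 len 87.99643 c LR/BT [509.01852 207.80373] c from R,B [508.9684  208.92734] 65.51363
```

```bash
python3 -m jog '[[0,0,-3.6,-10,34.7,0,-1],[0,0,0,-7.6,35.3,0,-1],[0,0,0,0,0,45,-1],[0,0,0,0,0,45,-1],[0,0,0,0,0,0,-1]]'; python3 -c "
from bench import r
s=r.sense();print(s['tool_pos'],s['tcp_rot'])"
```

```text
time: 3.15
tool_pos: [507.4, 209.6, 134.0]
tcp_rot: [-179.5, 0.5, 65.4]
ft_force: [-1.2, -0.4, -0.8]
finger_gap: 85.6
grip_force: 0.0
[507.36688159 209.63423766 133.971457  ] [-179.45849403    0.48211574   65.37529765]
```

```bash
python3 -m jog '[[0,0,0,0,0,40,-1],[0,0,0,0,0,40,-1],[0,0,0,0,0,35,-1],[0,0,0,0,0,0,-1],[0,0,0,0,0,0,-1]]'; python3 - <<'E'
from bench import r
import cv2
d=r.snapshot("wrist"); cv2.imwrite("pics/w2.png",d["pixels"][...,::-1])
E
```

```text
time: 3.65
tool_pos: [512.7, 211.9, 28.1]
tcp_rot: [180.0, -0.0, 65.4]
ft_force: [-0.2, 0.5, 1.0]
finger_gap: 85.5
grip_force: 0.0
```

View pics/w2.png

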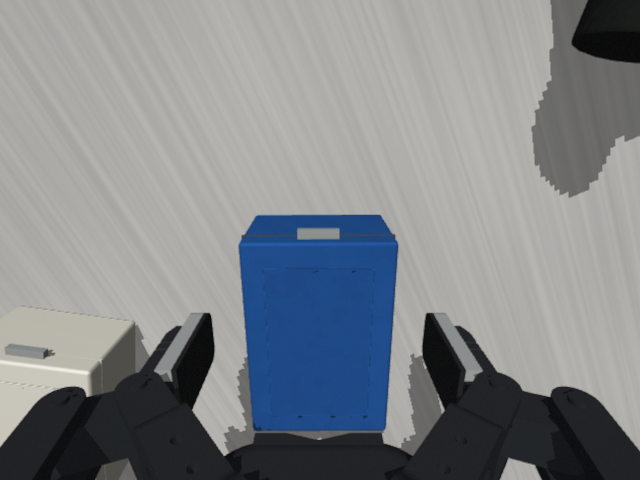

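The wrist view shows the tin centred laterally between the pads (243–395 px) and square to them, with the white tin clear of the left finger. I'll lower and grip.

```bash
python3 -m jog '[[0,0,0,-4,0,10,-1],[0,0,0,0,0,8,-1],[0,0,0,0,0,0,-1],[0,0,0,0,0,0,-1]]' 60;  python3 -m jog '[[0,0,0,0,0,0,0],[0,0,0,0,0,0,0.2],[0,0,0,0,0,0,0.5],[0,0,0,0,0,0,0.5],[0,0,0,0,0,0,0.5]]' 60
```

```text
time: 4.1
tool_pos: [510.3, 207.7, 8.3]
tcp_rot: [-180.0, 0.0, 65.3]
ft_force: [-0.7, -0.5, 0.2]
finger_gap: 85.4
grip_force: 0.0
time: 4.6
tool_pos: [511.1, 208.0, 9.0]
tcp_rot: [179.9, -0.0, 65.3]
ft_force: [0.9, -0.3, 4.7]
finger_gap: 59.3
grip_force: 66.4
```

```bash
python3 -m jog '[[0,0,0,0,0,-10,0.5],[0,0,0,0,0,-25,0.5],[0,0,0,0,0,-35,0.5],[0,0,0,0,0,-35,0.5],[0,0,0,0,0,-30,0.5]]'; python3 -m jog '[[0,0,5,0,0,0,0.5],[0,0,8,0,0,0,0.5],[0,0,8,0,0,0,0.5],[0,0,4.9,0,0,0,0.5],[0,0,0,0,0,0,0.5]]' ;python3 -m jog '[[0,0,0,-15,15,0,0.5],[0,0,0,-25,24,0,0.5],[0,0,0,-25,24,0,0.5],[0,0,0,-25,24,0,0.5],[0,0,0,-25,24,0,0.5]]';python3 -m jog '[[0,0,0,-25,24,0,0.5],[0,0,0,-25,24,0,0.5],[0,0,0,-25,24,0,0.5],[0,0,0,-25,24,0,0.5],[0,0,0,-25,24,0,0.5]]';python3 -m jog '[[0,0,0,-25,24,0,0.5],[0,0,0,-25,24,0,0.5],[0,0,0,-20,20,0,0.5],[0,0,0,-9,10,0,0.5],[0,0,0,0,0,0,0.5]]';python3 -m jog '[[0,0,0,0,0,0,0.5],[0,0,0,0,0,0,0.5]]'
python3 - <<'E'
from bench import r
from h import *
s=r.sense(); d=r.snapshot("wrist"); print(s["tool_pos"],s["tcp_rot"],s["ft_force"]); 
np.savez("w3.npz",pos=s["tool_pos"],rot=s["tcp_rot"],**d); cv2.imwrite("pics/w3.png",d["pixels"][...,::-1])
E
```

```text
time: 5.1
tool_pos: [509.8, 207.7, 144.7]
tcp_rot: [-180.0, 0.0, 65.3]
ft_force: [0.2, -0.1, -4.7]
finger_gap: 59.1
grip_force: 66.0
time: 5.6
tool_pos: [509.5, 207.6, 142.7]
tcp_rot: [-180.0, 0.1, 39.4]
ft_force: [-0.3, -0.3, -3.8]
finger_gap: 59.1
grip_force: 66.0
time: 6.1
tool_pos: [491.2, 47.9, 143.0]
tcp_rot: [-180.0, 0.0, 39.6]
ft_force: [0.6, -0.6, -3.5]
finger_gap: 59.1
grip_force: 66.0
time: 6.6
tool_pos: [471.0, -124.2, 143.1]
tcp_rot: [-180.0, 0.0, 39.6]
ft_force: [0.3, 0.6, -4.2]
finger_gap: 59.3
grip_force: 66.0
time: 7.1
tool_pos: [459.8, -234.7, 143.1]
tcp_rot: [-180.0, 0.0, 39.4]
ft_force: [-0.4, 0.9, -3.5]
finger_gap: 59.4
grip_force: 66.0
time: 7.3
tool_pos: [460.4, -232.2, 143.1]
tcp_rot: [-179.9, -0.0, 39.5]
ft_force: [0.0, 0.3, -4.4]
finger_gap: 59.1
grip_force: 66.0
[ 460.36174049 -232.22202464  143.05850397] [-1.79948017e+02 -1.00459488e-02  3.95308446e+01] [ 0.016644    0.29542854 -4.41210203]
```

View pics/w3.png

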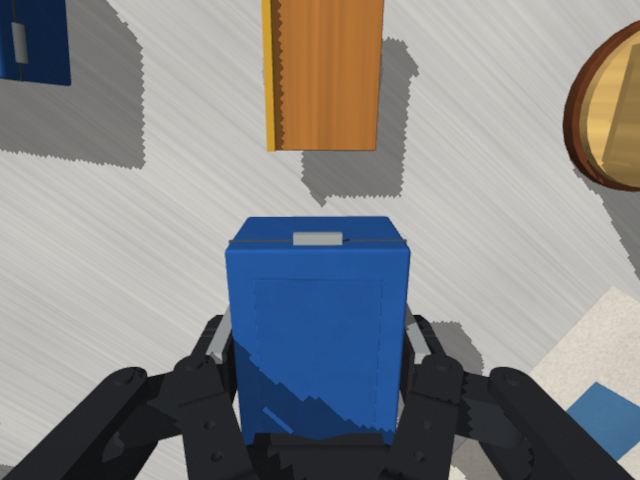

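The wrist view shows the stand ahead, with its near edge at row 150 (275–377 px) and the side rail on the left at cols 263–275. The tin is held square, its front top edge at about row 250. I'll measure both in the tool frame.

```bash
python3 - <<'E'
from h import *
d=dict(np.load("w3.npz")); im=d["pixels"]; T=wT(d); hsv=cv2.cvtColor(im,cv2.COLOR_RGB2HSV)
print(hsv[100,258:292:2].tolist()); print([hsv[y,318].tolist() for y in range(236,258,2)])
wood=(hsv[...,0]<25)&(hsv[...,1]>110)
rows=np.arange(10,140); Rr=np.array([[np.where(wood[y,250:420])[0][-1]+250.5,y] for y in rows])
L=np.array([[np.where(wood[y,250:420])[0][0]+249.5,y] for y in rows])
cols=np.arange(285,370); B=np.array([[x,np.where(wood[:200,x])[0][-1]+.5] for x in cols])
ya=np.radians(d["rot"][2]); X=np.array([np.cos(ya),np.sin(ya)]); Y=np.array([X[1],-X[0]])
def fit(p,z):
    q=ray(d,p,z,T)[:,:2]-d["pos"][:2]; q=np.c_[q@X,q@Y]
    vx,vy,x,y=cv2.fitLine(q.astype(np.float32),cv2.DIST_HUBER,0,.01,.01).ravel()
    return np.array([x,y]),(np.degrees(np.arctan2(vy,vx))+90)%180-90
print("R z40",fit(Rr,40)); print("L outer z47",fit(L,47)); print("B z40",fit(B,40))
bl=(hsv[...,0]>100)&(hsv[...,0]<115)&(hsv[...,1]>140)
z=d["pos"][2]+33
q=ray(d,[[318,246],[318,250]],z,T)[:,:2]-d["pos"][:2]; print("tin front edge x",q@X)
y=330; c=np.where(bl[255])[0]; c=c[(c>200)&(c<430)]; q=ray(d,[[c[0],255],[c[-1],255]],z,T)[:,:2]-d["pos"][:2]; print("tin y",q@Y)
E
```

```text
[[18, 7, 193], [21, 9, 192], [18, 7, 190], [19, 33, 193], [21, 197, 201], [21, 196, 200], [21, 194, 201], [21, 198, 200], [17, 177, 88], [15, 176, 103], [15, 176, 107], [15, 173, 106], [14, 176, 159], [14, 177, 166], [15, 177, 170], [14, 176, 170], [15, 178, 168]]
[[75, 6, 163], [78, 8, 161], [68, 6, 161], [66, 8, 162], [103, 27, 153], [107, 193, 132], [108, 196, 138], [108, 194, 171], [108, 196, 165], [108, 197, 153], [108, 193, 153]]
R z40 (array([105.89316,  35.67094], dtype=float32), np.float32(0.28752136))
L outer z47 (array([105.76403, -33.69285], dtype=float32), np.float32(0.27622986))
B z40 (array([61.914616 ,  1.6150182], dtype=float32), np.float32(-89.606575))
tin front edge x [44.5614575  43.21825263]
tin y [-30.72552042  27.35622276]
```

```bash
python3 -m jog '[[0,0,0.3,20,2,0,0.5],[0,0,0,30,2,0,0.5],[0,0,0,30,2,0,0.5],[0,0,0,20,0,0,0.5],[0,0,0,9,0,0,0.5]]'; python3 -m jog '[[0,0,0,0,0,0,0.5],[0,0,0,0,0,20,0.5],[0,0,0,0,0,30,0.5],[0,0,0,0,0,20,0.5],[0,0,0,0,0,10,0.5]]'; python3 -m jog '[[0,0,0,0,0,4,0.5],[0,0,0,0,0,0,0.5],[0,0,0,0,0,0,0.5]]'
python3 - <<'E'
from bench import r
from h import *
s=r.sense(); 
print(s["tool_pos"],s["tcp_rot"],s["ft_force"])
d=r.snapshot("scene"); cv2.imwrite("pics/s4.png",cv2.resize(d["pixels"][225:315,185:305],None,fx=5,fy=5,interpolation=cv2.INTER_CUBIC)[...,::-1])
E
```

```text
time: 7.85
tool_pos: [549.9, -166.9, 143.3]
tcp_rot: [-180.0, -0.0, 39.3]
ft_force: [-1.0, 0.2, -3.4]
finger_gap: 59.1
grip_force: 66.1
time: 8.35
tool_pos: [546.2, -169.1, 60.8]
tcp_rot: [-179.8, 0.1, 39.1]
ft_force: [-0.1, -0.4, -5.0]
finger_gap: 59.3
grip_force: 66.1
time: 8.65
tool_pos: [549.5, -169.8, 60.7]
tcp_rot: [179.9, -0.1, 39.1]
ft_force: [-0.6, -0.7, -3.2]
finger_gap: 59.3
grip_force: 66.1
[ 549.45295996 -169.77082505   60.74826535] [ 1.79890464e+02 -5.49545453e-02  3.91278823e+01] [-0.63752666 -0.6652584  -3.22841751]
```

View pics/s4.png

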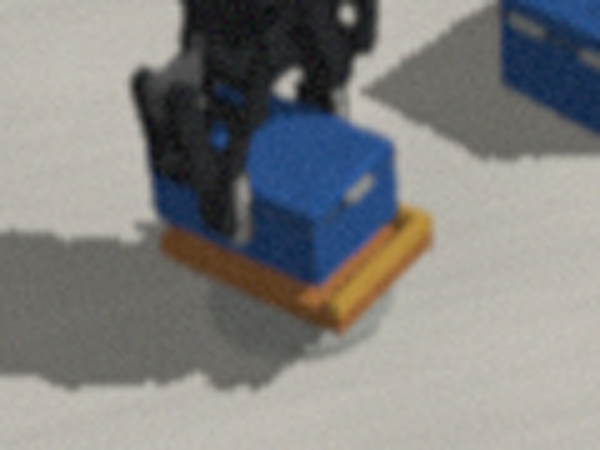

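The crop shows the tin hovering just inside both rails, with the end rail at (375,265) clear of its face. I'm lowering by feel.

```bash
python3 -m jog '[[0,0,0,0,0,4,0.5],[0,0,0,0,0,3,0.5],[0,0,0,0,0,1,0.5],[0,0,0,0,0,0,0.5]]'; for i in 1; do python3 -m jog '[[0,0,0,0,0,0.7,0.5],[0,0,0,0,0,0,0.5]]'; python3 -m jog '[[0,0,0,0,0,0.7,0.5],[0,0,0,0,0,0,0.5]]'; python3 -m jog '[[0,0,0,0,0,0.7,0.5],[0,0,0,0,0,0,0.5]]'; done
```

```text
time: 9.1
tool_pos: [548.3, -169.1, 50.9]
tcp_rot: [-180.0, 0.0, 39.1]
ft_force: [-0.4, -1.7, -4.4]
finger_gap: 59.1
grip_force: 66.1
time: 9.3
tool_pos: [548.6, -169.2, 50.6]
tcp_rot: [180.0, 0.0, 39.1]
ft_force: [-0.5, -0.1, -4.6]
finger_gap: 59.5
grip_force: 66.1
time: 9.5
tool_pos: [548.6, -169.3, 49.8]
tcp_rot: [-180.0, 0.0, 39.1]
ft_force: [-0.5, -0.3, -4.2]
finger_gap: 59.4
grip_force: 66.1
time: 9.7
tool_pos: [548.5, -169.2, 49.1]
tcp_rot: [-180.0, 0.0, 39.1]
ft_force: [-0.2, 0.3, -4.3]
finger_gap: 59.3
grip_force: 66.1
```

```bash
for i in 1; do python3 -m jog '[[0,0,0,0,0,0.5,0.5],[0,0,0,0,0,0,0.5]]'; python3 -m jog '[[0,0,0,0,0,0.5,0.5],[0,0,0,0,0,0,0.5]]'; done | grep -E "pos|ft"
```

```text
tool_pos: [548.6, -169.3, 49.0]
ft_force: [-2.3, 1.0, 0.3]
tool_pos: [548.6, -169.3, 49.0]
ft_force: [-5.4, 1.7, 5.6]
```

```bash
for i in 1; do python3 -m jog '[[0,0,0,0,0,-0.7,0.5],[0,0,0,0,0,0,0.5]]'; python3 -m jog '[[0,0,0,1,0,0,0.5],[0,0,0,0,0,0,0.5]]';python3 -m jog '[[0,0,0,0.7,0,0,0.5],[0,0,0,0,0,0,0.5]]'; done | grep -E "pos|ft"
```

```text
tool_pos: [548.8, -169.3, 49.0]
ft_force: [-1.4, 0.7, -1.7]
tool_pos: [549.5, -168.8, 49.0]
ft_force: [-1.7, -1.5, -0.2]
tool_pos: [550.1, -168.3, 49.0]
ft_force: [-1.2, -2.0, -0.6]
```

```bash
cat > st.py <<'E'
from bench import r
import numpy as np
s=r.sense(); a=np.radians(39.2); X=np.array([np.cos(a),np.sin(a)]); Y=np.array([-X[1],X[0]])
f,p=np.array(s["ft_force"]),np.array(s["tool_pos"]); d=p[:2]-[546.5,-165.5]
print("t %.2f F stand x %.1f y %.1f z %.1f | tcp %.2f %.2f %.2f yaw %.2f"%(s["time"],f[:2]@X,f[:2]@Y,f[2],d@X,d@Y,p[2],s["tcp_rot"][2]))
E
python3 st.py; for i in 1; do python3 -m jog '[[0,0,0,0.6,0,0,0.5],[0,0,0,0,0,0,0.5]]'>/dev/null; python3 st.py; python3 -m jog '[[0,0,0,0.6,0,0,0.5],[0,0,0,0,0,0,0.5]]'>/dev/null;python3 st.py;  python3 -m jog '[[0,0,0,0.5,0,0,0.5],[0,0,0,0,0,0,0.5]]'>/dev/null; python3 st.py; done
```

```text
t 10.70 F stand x -2.2 y -0.8 z -0.6 | tcp 0.99 -4.48 49.01 yaw 39.13
t 10.90 F stand x -2.0 y -0.4 z -0.1 | tcp 1.64 -4.39 49.00 yaw 39.13
t 11.10 F stand x -2.8 y -1.5 z 0.3 | tcp 2.27 -4.33 49.01 yaw 39.13
t 11.30 F stand x -2.2 y 0.4 z 1.4 | tcp 2.72 -4.30 48.99 yaw 39.14
```

```bash
for i in 1; do python3 -m jog '[[0,0,0,0.5,0,-0.3,0.5],[0,0,0,0,0,0,0.5]]'>/dev/null; python3 st.py; python3 -m jog '[[0,0,0,0.5,0,0,0.5],[0,0,0,0,0,0,0.5]]'>/dev/null;python3 st.py;  python3 -m jog '[[0,0,0,0.4,0,0,0.5],[0,0,0,0,0,0,0.5]]'>/dev/null; python3 st.py; done
```

```text
t 11.50 F stand x -1.4 y -0.4 z -1.3 | tcp 3.33 -4.05 49.01 yaw 39.14
t 11.70 F stand x -0.7 y 0.9 z -1.6 | tcp 3.72 -4.05 49.04 yaw 39.14
t 11.90 F stand x -1.2 y 0.2 z -2.3 | tcp 4.10 -4.03 49.01 yaw 39.14
```

```bash
for i in 1; do python3 -m jog '[[0,0,0,0.4,0,0,0.5],[0,0,0,0,0,0,0.5]]'>/dev/null; python3 st.py; python3 -m jog '[[0,0,0,0.4,0,0,0.5],[0,0,0,0,0,0,0.5]]'>/dev/null;python3 st.py;  python3 -m jog '[[0,0,0,0.4,0,0,0.5],[0,0,0,0,0,0,0.5]]'>/dev/null; python3 st.py; done
```

```text
t 12.10 F stand x -3.3 y 1.6 z -0.5 | tcp 4.21 -4.04 49.02 yaw 39.13
t 12.30 F stand x -4.9 y 1.3 z -0.2 | tcp 4.25 -4.01 49.04 yaw 39.13
t 12.50 F stand x -7.3 y 2.1 z 2.1 | tcp 4.31 -4.04 49.09 yaw 39.12
```

End rail found at x ≈ 4.2, with a stiffness of about 6 N/mm. I'm easing off and finding the side rail.

```bash
for i in 1; do python3 -m jog '[[0,0,0,-1.3,0,-0.4,0.5],[0,0,0,0,-1,0,0.5],[0,0,0,0,0,0,0.5]]'>/dev/null; python3 st.py; python3 -m jog '[[0,0,0,0,-0.6,0,0.5],[0,0,0,0,0,0,0.5]]'>/dev/null;python3 st.py;  python3 -m jog '[[0,0,0,0,-0.6,0,0.5],[0,0,0,0,0,0,0.5]]'>/dev/null; python3 st.py; python3 -m jog '[[0,0,0,0,-0.5,0,0.5],[0,0,0,0,0,0,0.5]]'>/dev/null; python3 st.py; done
```

```text
t 12.80 F stand x -0.9 y 0.4 z -3.7 | tcp 4.17 -2.97 49.41 yaw 39.14
t 13.00 F stand x 0.6 y 0.3 z -3.9 | tcp 4.15 -2.47 49.53 yaw 39.15
t 13.20 F stand x 0.3 y -0.7 z -3.7 | tcp 4.06 -1.96 49.59 yaw 39.14
t 13.40 F stand x 0.2 y 0.2 z -4.4 | tcp 3.97 -1.49 49.58 yaw 39.13
```

```bash
for i in 1; do python3 -m jog '[[0,0,0,0,-0.5,0.3,0.5],[0,0,0,0,0,0,0.5]]'>/dev/null; python3 st.py; python3 -m jog '[[0,0,0,0,-0.5,0,0.5],[0,0,0,0,0,0,0.5]]'>/dev/null;python3 st.py;  python3 -m jog '[[0,0,0,0,-0.5,0,0.5],[0,0,0,0,0,0,0.5]]'>/dev/null; python3 st.py; python3 -m jog '[[0,0,0,0,-0.4,0,0.5],[0,0,0,0,0,0,0.5]]'>/dev/null; python3 st.py; done
```

```text
t 13.60 F stand x -0.5 y 0.2 z -4.2 | tcp 3.95 -0.92 49.23 yaw 39.13
t 13.80 F stand x -0.6 y 0.1 z -4.6 | tcp 3.96 -0.46 49.27 yaw 39.13
t 14.00 F stand x -0.1 y -0.4 z -3.9 | tcp 3.99 0.04 49.28 yaw 39.13
t 14.20 F stand x 0.2 y -0.4 z -4.2 | tcp 3.97 0.40 49.30 yaw 39.14
```

```bash
for i in 1; do python3 -m jog '[[0,0,0,0,-0.4,0,0.5],[0,0,0,0,0,0,0.5]]'>/dev/null; python3 st.py; python3 -m jog '[[0,0,0,0,-0.4,0,0.5],[0,0,0,0,0,0,0.5]]'>/dev/null;python3 st.py;  python3 -m jog '[[0,0,0,0,-0.4,0,0.5],[0,0,0,0,0,0,0.5]]'>/dev/null; python3 st.py; python3 -m jog '[[0,0,0,0,-0.4,0,0.5],[0,0,0,0,0,0,0.5]]'>/dev/null; python3 st.py; done
```

```text
t 14.40 F stand x 0.1 y -1.5 z -4.9 | tcp 3.97 0.53 49.36 yaw 39.13
t 14.60 F stand x -0.1 y -5.5 z -5.6 | tcp 3.98 0.56 49.45 yaw 39.12
t 14.80 F stand x -0.4 y -6.8 z -6.5 | tcp 3.97 0.57 49.57 yaw 39.11
t 15.00 F stand x 0.2 y -7.0 z -8.3 | tcp 4.00 0.61 49.67 yaw 39.11
```

```bash
for i in 1; do python3 -m jog '[[0,0,0,0,0,0.4,0.5],[0,0,0,0,0,0.3,0.5],[0,0,0,0,0,0,0.5]]'>/dev/null; python3 st.py; python3 -m jog '[[0,0,0,0.4,0,0.2,0.5],[0,0,0,0,0,0,0.5]]'>/dev/null;python3 st.py;  python3 -m jog '[[0,0,0,0.4,0,0,0.5],[0,0,0,0,0,0,0.5]]'>/dev/null; python3 st.py;  done
```

```text
t 15.30 F stand x -1.5 y -6.6 z -3.0 | tcp 4.02 0.55 49.55 yaw 39.12
t 15.50 F stand x -3.1 y -6.1 z -2.6 | tcp 4.24 0.58 49.36 yaw 39.11
t 15.70 F stand x -4.5 y -4.6 z -1.5 | tcp 4.26 0.57 49.39 yaw 39.11
```

```bash
for i in 1; do python3 -m jog '[[0,0,0,0.3,-0.3,0.4,0.5],[0,0,0,0,0,0,0.5]]'>/dev/null; python3 st.py; python3 -m jog '[[0,0,0,0.3,-0.3,0.3,0.5],[0,0,0,0,0,0,0.5]]'>/dev/null;python3 st.py;  python3 -m jog '[[0,0,0,0.2,-0.2,0,0.5],[0,0,0,0,0,0,0.5]]'>/dev/null; python3 st.py;  done
```

```text
t 15.90 F stand x -6.9 y -5.2 z 1.6 | tcp 4.29 0.62 49.23 yaw 39.10
t 16.10 F stand x -7.3 y -5.0 z 2.6 | tcp 4.32 0.63 49.15 yaw 39.08
t 16.30 F stand x -9.3 y -6.7 z 1.5 | tcp 4.32 0.64 49.17 yaw 39.08
```

```bash
for i in 1; do python3 -m jog '[[0,0,0,0,-0.3,0,0.5],[0,0,0,0,0,0,0.5]]'>/dev/null; python3 st.py; python3 -m jog '[[0,0,0,0,-0.2,0,0.5],[0,0,0,0,0,0,0.5],[0,0,0,0,0,0,0.5]]'>/dev/null;python3 st.py; python3 -m jog '[[0,0,0,0,0,0,0.5],[0,0,0,0,0,0,0.5],[0,0,0,0,0,0,0.5]]'>/dev/null;python3 st.py; done
```

```text
t 16.50 F stand x -8.7 y -8.3 z 1.3 | tcp 4.37 0.62 49.23 yaw 39.08
t 16.80 F stand x -8.3 y -8.6 z 0.7 | tcp 4.38 0.64 49.25 yaw 39.07
t 17.10 F stand x -9.2 y -9.5 z 0.6 | tcp 4.36 0.64 49.23 yaw 39.07
```

```bash
for i in 1; do python3 -m jog '[[0,0,0,0,0,0,0.5],[0,0,0,0,0,0,0.5],[0,0,0,0,0,0,0.5],[0,0,0,0,0,0,0.5],[0,0,0,0,0,0,0.5]]'>/dev/null; python3 st.py; python3 -m jog '[[0,0,0,0.1,-0.1,0.2,0.5],[0,0,0,0,0,0,0.5],[0,0,0,0,0,0,0.5],[0,0,0,0,0,0,0.5],[0,0,0,0,0,0,0.5]]'>/dev/null;python3 st.py; python3 -m jog '[[0,0,0,0.1,-0.1,0,0.5],[0,0,0,0,0,0,0.5],[0,0,0,0,0,0,0.5],[0,0,0,0,0,0,0.5],[0,0,0,0,0,0,0.5]]'>/dev/null;python3 st.py; done
```

```text
t 17.60 F stand x -8.4 y -8.7 z 0.3 | tcp 4.37 0.65 49.23 yaw 39.07
t 18.10 F stand x -9.8 y -8.5 z 2.0 | tcp 4.37 0.65 49.23 yaw 39.07
t 18.60 F stand x -10.8 y -8.6 z 0.8 | tcp 4.41 0.64 49.25 yaw 39.07
```

```bash
for i in 1; do python3 -m jog '[[0,0,0,-0.5,0.5,0,0.5],[0,0,0,-0.5,0.5,0,0.5],[0,0,0,-0.4,0.3,0,0.5],[0,0,0,0,0,0,0.5]]'>/dev/null; python3 st.py; python3 -m jog '[[0,0,0,0,0,0,0.5],[0,0,0,0,0,0,0.5]]' 20 ;python3 st.py; done
```

```text
t 19.00 F stand x -4.3 y -4.3 z 4.9 | tcp 4.29 0.61 49.06 yaw 39.09
time: 19.2
tool_pos: [549.4, -162.3, 49.0]
tcp_rot: [179.8, -0.0, 39.1]
ft_force: [-1.4, -6.2, 3.7]
finger_gap: 59.0
grip_force: 67.4
t 19.20 F stand x -5.0 y -3.9 z 3.7 | tcp 4.28 0.62 49.04 yaw 39.10
```

Still 4–5 N of stored push, so I'll relieve a bit more and then open slowly.

```bash
for i in 1; do python3 -m jog '[[0,0,0,-0.4,0.4,-0.2,0.5],[0,0,0,-0.1,0.1,0,0.5],[0,0,0,0,0,0,0.5]]'>/dev/null; python3 st.py; python3 -m jog '[[0,0,0,0,0,0,-0.35],[0,0,0,0,0,0,-0.5],[0,0,0,0,0,0,-0.7],[0,0,0,0,0,0,-0.7],[0,0,0,0,0,0,-0.7]]' ;python3 st.py; python3 -m jog '[[0,0,0,0,0,0,-0.85],[0,0,0,0,0,0,-1],[0,0,0,0,0,0,-1],[0,0,0,0,0,0,-1],[0,0,0,0,0,0,-1]]'; done
python3 - <<'E'
from bench import r
from h import *
s=r.sense(); d=r.snapshot("wrist"); cv2.imwrite("pics/w5.png",d["pixels"][...,::-1])
E
```

```text
t 19.50 F stand x -2.6 y -3.1 z 6.3 | tcp 4.28 0.59 49.02 yaw 39.11
time: 20.0
tool_pos: [548.1, -161.3, 47.3]
tcp_rot: [-179.9, 0.0, 39.2]
ft_force: [0.5, -0.1, 1.1]
finger_gap: 72.7
grip_force: 0.0
t 20.00 F stand x 0.3 y -0.4 z 1.1 | tcp 3.88 2.25 47.26 yaw 39.16
time: 20.5
tool_pos: [548.5, -161.8, 47.7]
tcp_rot: [180.0, -0.0, 39.1]
ft_force: [0.1, 0.1, -0.8]
finger_gap: 85.8
grip_force: 0.0
```

View pics/w5.png

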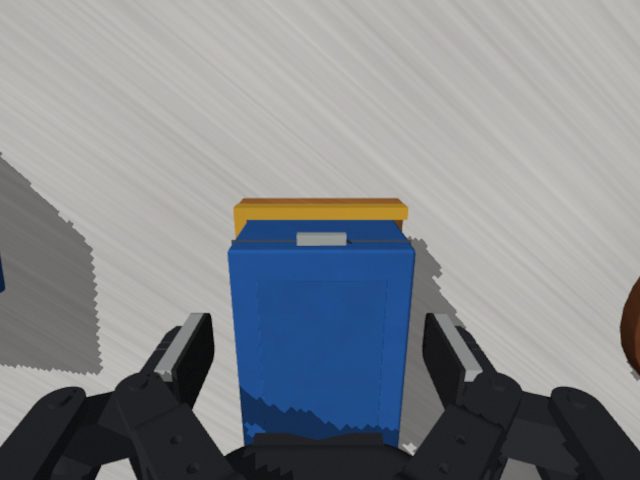

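The wrist view shows the fingers open and clear on both sides (pads at 212 and 423, tin 230–413), with the tin flush to the end rail at row 212. I'm lifting off and checking from above.

```bash
for i in 1; do python3 -m jog '[[0,0,0,0,0.5,-5,-1],[0,0,0,0,0,-15,-1],[0,0,0,0,0,-30,-1],[0,0,0,0,0,-30,-1],[0,0,0,0,0,-30,-1]]'; python3 -m jog '[[0,0,0,-30,0,0,-1],[0,0,0,-40,0,0,-1],[0,0,0,-30,0,0,-1],[0,0,0,0,0,0,-1],[0,0,0,0,0,0,-1]]'; done
python3 - <<'E'
from bench import r
from h import *
s=r.sense(); d=r.snapshot("wrist"); np.savez("w6.npz",pos=s["tool_pos"],rot=s["tcp_rot"],**d); a=d["pixels"]
t=r.snapshot("scene")["pixels"][215:335,180:380]; t=cv2.resize(t,(640,384))
a=cv2.resize(a[:320],(420,210)); c=np.zeros((594,640,3),np.uint8); c[:384]=t; c[384:,:420]=a
cv2.imwrite("pics/f6.png",c[...,::-1])
E
```

```text
time: 21.05
tool_pos: [548.9, -162.2, 160.3]
tcp_rot: [179.9, -0.0, 39.1]
ft_force: [0.0, -0.6, -0.2]
finger_gap: 85.6
grip_force: 0.0
time: 21.55
tool_pos: [471.4, -225.9, 159.2]
tcp_rot: [179.9, -0.1, 39.0]
ft_force: [0.0, 0.3, -0.3]
finger_gap: 85.1
grip_force: 0.0
```

View pics/f6.png

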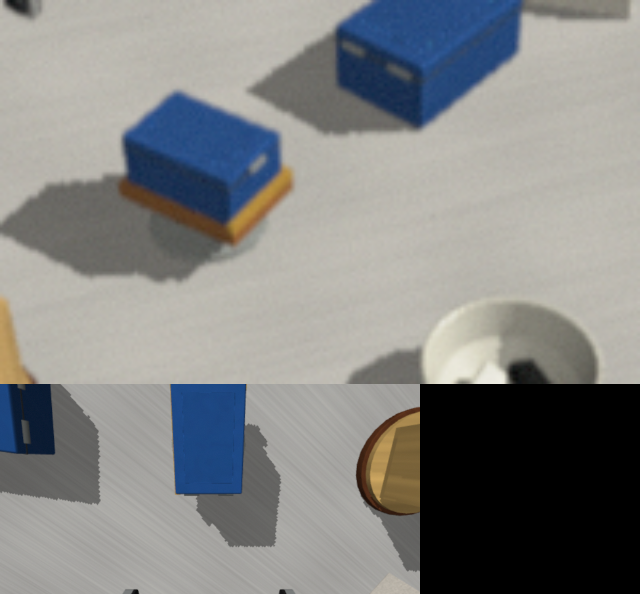

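The final picture shows the tin flat on the stand at (200,155), snug to the end rail and with no overhang. The gripper is clear and nothing else has moved.

```bash
python3 -c "
from bench import r
print(r.hand_in())"
```

```text
the job is handed in; nothing more can be done
None
```

The small blue tin is on the stand, flat and against both rails; I held it there at about 9 N on each (wrist reading) for over a second, let go, backed the gripper clear and handed in at about 21.6 s; no verdict came back.

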